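Interlock check on the bench-top curing box

ROBOT

A 6-joint arm with a two-finger parallel gripper is mounted at the origin on the work surface. World frame = base frame: x ahead of the robot, y to its left, z up, the work surface at z = 0. Lengths are in m, angles in rad, forces in N, time in s.
With the tool pointing down it reaches from about 0.3 to 0.95 m from the base axis. Payload 3.1 kg.
Tool frame: the origin (TCP) lies midway between the tips of the shut fingers; the grasp point (between the pads) lies 19 mm behind it; z points along the fingers, y is the line along which they close (so a half turn about z gives the same grasp; the last joint's range is limited). The gripper opens to 85 mm and grips with 20 to 120 N. Pads are 22 mm wide; open, the fingers measure 114 mm over their backs; the gripper's body (76 mm by 85 mm) begins 54 mm behind the grasp point. The pads swing forward as they close: fully open they stand 13 mm farther back than shut.
Start: joints at [1.069, 0.308, 1.634, -0, 1.2, -0.07], TCP at [0.262, 0.568, 0.231] pointing down, gripper open.
Joint ranges: [-3.06, 3.06], [-0.79, 1.96], [0.05, 2.63], [-1.19, 4.34], [0.05, 2.64], [-2.94, 2.94]. Speed limits (rad/s): [2.79, 2.79, 3.14, 3.14, 3.14, 3.14].

INTERFACE

Orientations are given as a unit quaternion [x, y, z, w].
In Python, from bench import r gives the robot as it stands. The module is installed in compiled form; this text tells all that it offers.
- The arm moves only by the tool send_rows, never from a script. Its argument "targets" is one flat list of numbers, 7 for each row, row after row: the closure, from 0 (fully open) to 1 (shut), then the shift along the tool's x, y, z in cm, then the turn, a rotation vector about the tool's x, y, z in rad. In form: [fingers, tx, ty, tz, ax, ay, az, fingers, tx, ty, tz, ax, ay, az, ...]. A call has 1 to 20 rows; each row is the pose to reach, as a shift and turn from the pose commanded when the call began, along the tool's axes at that moment; what a row does not reach only later rows make up. A row lasts 1/10 s, in which the tool goes at most 50 mm and 8.59 degrees, less where a joint would pass 70% of its speed; a pose out of reach is approached as far as the arm can. A call with a gripper value outside its range is refused whole. The fingers move at their own pace and stop on an object; the grip force is fixed at half the most. Time passes only in rows, so rows that repeat a pose let the fingers close. It gives the time, the measured TCP pose, the force, the opening and the grip force at its end, in the units of the state.
- r.sense(): the state, without advancing time (a new reading comes with each control period).
- r.read_camera(name): name is "scene" or "top" or "wrist"; returns (picture, depth): 400x640x3 uint8, blue, green, red; 400x640 float32, m along the optical axis (not along the pixel's ray), 0 where there is no reading.
- r.get_calibration(name): a dict with "mtx" (3x3 intrinsics, pixels), "R" (3x3) and "t" (3): a world point X has camera coordinates R X + t; the wrist camera has in their place "hand_eye" (4x4, takes a point from camera to tool coordinates, whose origin is the TCP and whose axes are the flange's). Camera axes: x right, y down, z forward; pixel columns grow to the right and rows downward; lengths in m; the calibration is good to about 2 mm. The wrist camera is an equidistant fisheye: a pixel r from the principal point sees the ray r / f radians off the axis. A picture is of the moment at which its call begins: read the wrist's pose just before it. get_calibration takes no time and is no camera call.
- r.close_job(): hands the job in; it is judged then, once.
The state is a dict: "t": time; "joints": joint angles; "joint_vel": joint speeds; "joint_torque": joint torques, N m; "tcp_pos": TCP position; "orientation": TCP orientation; "ft_force": force on the tool from outside, world axes, zero at the start; "wrist_torque": the same for the moment, N m; "grip_width": finger opening in m; "grasp_force": force on a finger pad.
Only numpy, scipy, OpenCV 4.12 (cv2) and the standard library are available. Lean on these libraries where they do the work, as an engineer would, in place of code of your own. Each camera call takes 0.05 s, during which the arm holds its last target. There are 200 camera calls.

TASK

Start-of-shift interlock check on the curing box: with its lid still shut, wind the timer key clockwise, in as many part turns as it takes, until it is fully wound against its stop. Then lift the sprung lid by its handle until the pointer on the lid's edge is level with the index clamped on the quadrant, without swinging it well past, and finish while still holding the lid there by the handle. Leave the index where it is clamped and do not disturb the things lying about on the bench.

Things in the scene. Friction and masses are not known exactly. Their poses are not given: they have to be found in the camera images.
- box: Fixed grey sheet-metal curing box, 240 (x, front to back) x 340 (y) x 120 mm high. Origin: centre of its underside; -x is its front, z up. Left part (y -50 to 170): chamber under the lid, rim at z 120. Right part (y -170 to -50): control deck, top at z 102, timer at x -35, y -110. A steel arc (quadrant, radius 178 about the hinge axis) stands by the lid's left edge at y 181, up to z 290.
- timer (a joint): Turn of the timer key, rad: 0 = run down (bar along the box's x, white line to the front), grows clockwise seen from above, 4.0 = fully wound (hard stop). Starts between 0 and 0.5. Turning takes 0.15 to 0.2 N m against its spring; let go, it stays where it is. Turned back by hand, it unwinds.
- timer_grip (a point): On the timer key's vertical axis at the height to grip. Black key: round skirt 52 mm diameter, 10 high, and on it an upright bar 48 long x 14 thick x 32 mm high; bar top 14 mm above this point, skirt top 17 mm below it. Frame turns with the key: x along the bar, y across its thickness, z up.
- lid (a joint): Lid angle, rad: 0 = shut, grows as the front edge rises; stop at 1.3. A spring hinge and the lid's weight (about 0.45 kg) pull it shut from any angle: about 5 N straight up at the handle starts it, 7 to 14 N hold it at the angles asked. Let go, it snaps shut.
- lid_handle (a point): The lid's D handle: round steel bar along the lid's y, 12 mm diameter, 120 mm long, 32 mm clear under it. Origin: middle of the bar, 190 mm in front of the hinge axis and 48 mm above it (shut: 178 mm above the bench). Frame turns with the lid: x along the lid from handle to hinge, z square to the lid (up when shut).
- lid_hinge (a point): On the lid's hinge axis, at the middle of the lid's width: far (+x) edge of the box, 130 mm above the bench. Frame turns with the lid; the hinge axis is its y. The lid is an aluminium tray 212 x 212 x 18 mm.
- lid_pointer (a point): Tip of the steel pointer blade on the lid's left (+y) edge, 164 mm in front of the hinge axis and level with that axis when shut. Frame turns with the lid.
- index (a joint): Angle in rad at which the index is clamped on the quadrant, same zero and sense as the lid's angle: the lid's pointer is level with the index when lid equals it. Between 0.35 and 0.70. Held by its clamp screw; not to be moved.
- index_tip (a point): Tip of the index: dark steel block 24 x 14 x 14 mm with a round clamp screw on its outer side, riding on the quadrant; tip 164 mm from the hinge axis, where the lid pointer's tip comes when level. Frame turns with the index, parallel to the lid's frame when level.
- coupling: Bystander: loose aluminium bellows coupling standing on end, 56 mm diameter, 60 mm high; origin under its centre.
- collar: Bystander: loose steel collar, 72 mm outside, 36 mm bore, 26 mm high; origin under its centre.
- bin: Bystander: loose grey plastic parts bin 150 x 100 x 60 mm; origin under its centre.
- driver: Bystander: loose screwdriver with black handle lying on the bench along its x axis.

How it is judged:
By the outcome, as a careful person would: the job done as asked, in the order asked, and still so for the second after the job is handed in, while the arm keeps its last pose, push and grip.
It also fails if it takes over 64 s, if anything falls off the work surface, if the arm or the gripper's body presses on something with over 40 N, if the wrist force passes 120 N, or if a joint passes its speed limit or range.

## Working session

There is one attempt and no reset: what is moved stays moved. The work goes in short steps, Python scripts to look and compute and a tool call to move; the robot and the scene stay as the last step left them, time stands still between calls to the robot, and variables do not carry over. Pictures are saved under pics/ and viewed, at most 10 in all, crops included, and the job is handed in when it is done.

Besides the shell and the picture viewer there is one more tool, called after "Request:" in YAML: its name, and indented under it one key for each argument. send_rows: Moves the arm, as the interface text tells. Its arguments: {"type":"object","properties":{"targets":{"type":"array"}},"required":["targets"]}

```bash
mkdir -p pics; python3 - <<'E'
from bench import r
import cv2,numpy as np
s=r.sense();print(s)
for n in("scene","top"):
    im,d=r.read_camera(n);cv2.imwrite(f"pics/{n}0.png",im);np.save(f"pics/{n}0.npy",d)
    c=r.get_calibration(n);print(n,c)
print(r.get_calibration("wrist"))
E
```

```text
{'t': 0.0, 'joints': array([ 1.06931910e+00,  3.09008009e-01,  1.63519262e+00,  2.14487627e-05,
        1.19971363e+00, -6.96936563e-02]), 'joint_vel': array([-0.00028028,  0.0002504 ,  0.00129834,  0.00126002, -0.00096807,
       -0.00079322]), 'joint_torque': array([-8.12018807e-04, -4.15260959e+01, -2.76657021e+01, -4.67797986e-05,
        1.05240959e-02,  3.93955615e-07]), 'tcp_pos': array([0.26117332, 0.56690273, 0.23004233]), 'orientation': array([ 2.14222264e-01,  9.76784252e-01, -1.11097352e-03, -3.36606110e-04]), 'ft_force': array([-0.02872268,  0.12430912, -0.62346806]), 'wrist_torque': array([-0.01845083, -0.01379412, -0.04559811]), 'grasp_force': 0.0, 'grip_width': 0.08533988661676473}
scene {'mtx': array([[471.66865433,   0.        , 327.30213477],
       [  0.        , 471.66865433, 207.5519876 ],
       [  0.        ,   0.        ,   1.        ]]), 'R': array([[-0.76858785,  0.63941467, -0.02053265],
       [ 0.40285826,  0.45881177, -0.79195769],
       [-0.49696875, -0.61696081, -0.61023063]]), 't': array([ 0.39554483, -0.10334123,  1.82575495])}
top {'mtx': array([[
[... 164 characters left out ...]
2862685, -0.99958637, -0.00275468],
       [-0.97703997,  0.02856299, -0.21113279],
       [ 0.21112414, -0.00335264, -0.97745351]]), 't': array([0.0168    , 0.5327847 , 1.58608747])}
{'mtx': array([[309.70691629,   0.        , 322.42135093],
       [  0.        , 309.70691629, 197.98528634],
       [  0.        ,   0.        ,   1.        ]]), 'hand_eye': array([[ 4.12237044e-04, -9.56823571e-01, -2.90669028e-01,
         7.34722546e-02],
       [ 9.99999468e-01,  1.19497015e-04,  1.02487446e-03,
        -8.40432777e-04],
       [-9.45889959e-04, -2.90669296e-01,  9.56823111e-01,
        -1.43019836e-01],
       [ 0.00000000e+00,  0.00000000e+00,  0.00000000e+00,
         1.00000000e+00]])}
```

View pics/scene0.png

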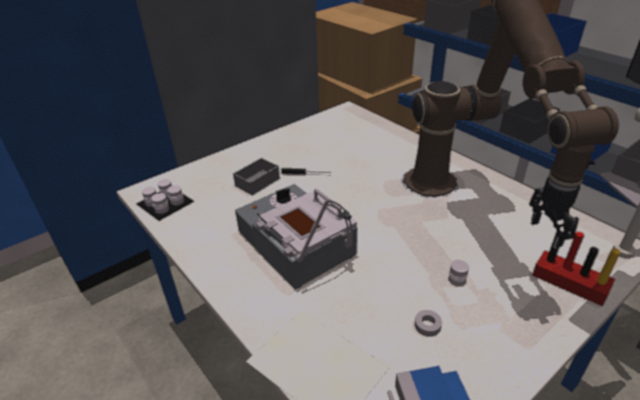

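View pics/top0.png

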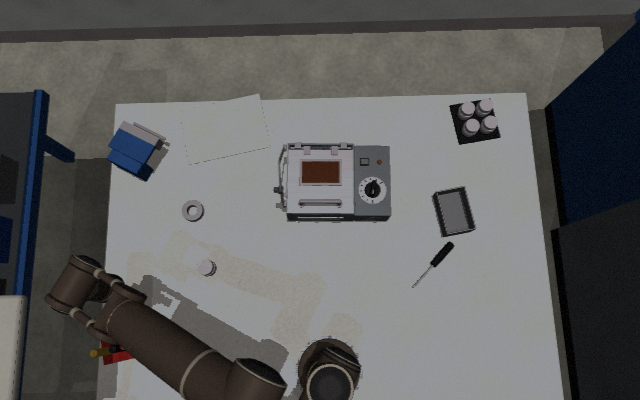

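The scene picture shows the box at about (295,235), with the quadrant nearest the camera. In the top picture the box spans columns 285–391 and rows 143–222, with the timer key at (373,190) and the handle bar at (320,203). I'll enlarge both.

```bash
python3 - <<'E'
import cv2
a=cv2.imread("pics/top0.png")[130:230,270:400];cv2.imwrite("pics/topc.png",cv2.resize(a,None,fx=6,fy=6,interpolation=cv2.INTER_CUBIC))
a=cv2.imread("pics/scene0.png")[180:290,230:365];cv2.imwrite("pics/scenec.png",cv2.resize(a,(675,550),interpolation=cv2.INTER_CUBIC))
E
```

```text
(no output)
```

View pics/topc.png

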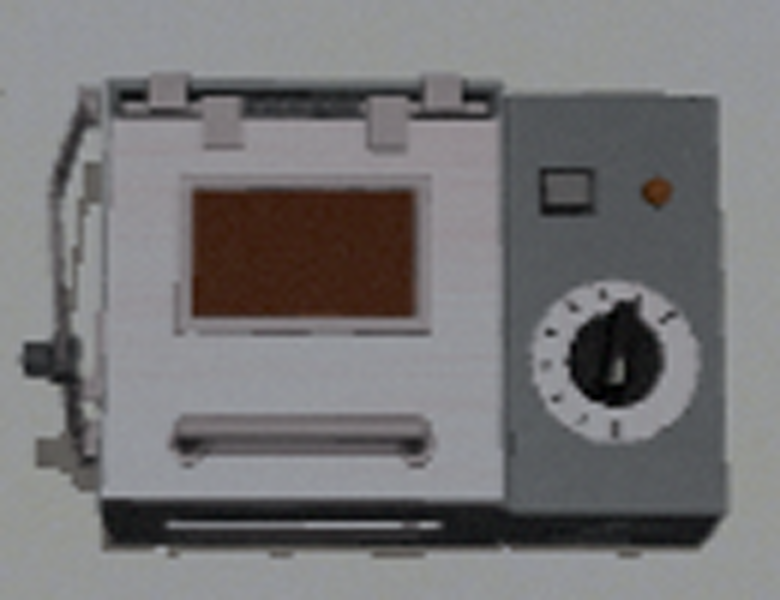

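View pics/scenec.png

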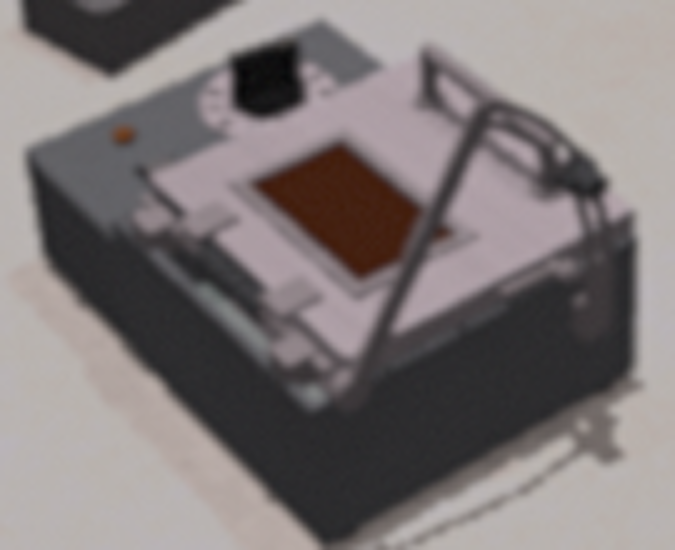

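In the enlarged top crop the deck corners are at (505,95), (718,97), (727,515) and (505,515). The handle bar runs from (175,428) to (430,428), and the index block with its screw is at about (45,360). The dial centre is (615,360), and the key bar points slightly clockwise of the front. In the scene crop the index block is at about (580,175).

```bash
cat > h.py <<'E'
from bench import r
import numpy as np,cv2
from scipy.optimize import least_squares
from scipy.spatial.transform import Rotation as Ro
def proj(n,X):
    c=r.get_calibration(n);p=(c["R"]@np.atleast_2d(X).T).T+c["t"];q=(c["mtx"]@p.T).T;return q[:,:2]/q[:,2:]
def box2w(b,P):
    P=np.atleast_2d(P);return (Ro.from_euler('z',b[2]).as_matrix()@P.T).T+[b[0],b[1],0]
E
python3 - <<'E'
from h import *
P=np.array([[120,-50,102],[120,-170,102],[-120,-170,102],[-120,-50,102],[-35,-110,103],[-70,120,178],[-70,0,178],[-92,166,130]])/1e3
uv=np.array([[505,95],[718,97],[727,515],[505,515],[615,360],[172,428],[432,428],[105,498]])/6+[270,130]
Ps=np.array([[120,-170,102],[120,170,0],[-35,-110,103]])/1e3
us=np.array([[30,155],[328,543],[268,100]])/5+[230,180]
f=lambda b:np.r_[(proj("top",box2w(b,P))-uv).ravel(),(proj("scene",box2w(b,Ps))-us).ravel()*.6]
s=least_squares(f,[.55,0,0],loss='soft_l1');b=s.x;print(b,np.round(f(b),1))
np.save("box.npy",b)
for nm,p in dict(timer=[-35,-110,129],handle=[-70,60,178],hinge=[120,60,130]).items():print(nm,box2w(b,np.array(p)/1e3))
for a in np.arange(.3,.8,.05):
    rr=.178;X=box2w(b,[.12-rr*np.cos(a),.181,.13+rr*np.sin(a)])
    print(round(a,2),((proj("top",X)-[270,130])*6)[0].round(),((proj("scene",X)-[230,180])*5)[0].round())
d=np.load("pics/top0.npy")
for u,v in[(560,450),(200,300),(300,428)]:
    x,y=int(270+u/6),int(130+v/6);c=r.get_calibration("top");z=d[y,x];p=c["R"].T@(z*np.linalg.inv(c["mtx"])@[x,y,1]-c["t"]);print(p)
E
```

```text
[ 6.03895807e-01 -5.08050274e-02  9.49694457e-05] [-2.   1.3 -1.7 -0.1  1.   0.6  1.   1.6 -0.1  1.4  2.7 -2.7 -2.1 -3.8
  0.4 -3.8 -1.1 -0.9  1.8  0.8 -0.1 -0.8]
timer [[ 0.56890625 -0.16080835  0.129     ]]
handle [[0.53389011 0.00918832 0.178     ]]
hinge [[0.72389011 0.00920637 0.13      ]]
0.3 [ 70. 376.] [572. 198.]
0.35 [ 68. 367.] [569. 189.]
0.4 [ 67. 357.] [564. 180.]
0.45 [ 65. 346.] [559. 172.]
0.5 [ 64. 334.] [554. 164.]
0.55 [ 62. 322.] [548. 156.]
0.6 [ 61. 309.] [541. 149.]
0.65 [ 60. 295.] [534. 143.]
0.7 [ 58. 280.] [526. 137.]
0.75 [ 57. 265.] [518. 131.]
[ 0.52394013 -0.12779859  0.10489843]
[0.60369299 0.06437585 0.14211187]
[0.52259445 0.01150087 0.18730982]
```

```bash
cat >> h.py <<'E'
def tool(psi,tilt=0,ax='y'):
    """tool down, tool y at world yaw psi; then turned by tilt about its own axis"""
    y=np.array([np.cos(psi),np.sin(psi),0]);z=np.array([0,0,-1.]);x=np.cross(y,z)
    return np.c_[x,y,z]@Ro.from_euler(ax,tilt).as_matrix()
def cmd(p,R,ref=None):
    """row shift(cm)/turn from measured (or given ref) pose"""
    if ref is None: s=r.sense();ref=(s["tcp_pos"],Ro.from_quat(s["orientation"]).as_matrix())
    p0,R0=ref
    print(np.round(100*R0.T@(np.array(p)-p0),2),np.round(Ro.from_matrix(R0.T@R).as_rotvec(),3))
def st():
    s=r.sense();R=Ro.from_quat(s["orientation"]).as_matrix()
    print("t",round(s["t"],2),"tcp",s["tcp_pos"].round(4),"ypsi",np.round(np.arctan2(R[1,1],R[0,1]),3),"z",R[:,2].round(3),"j",s["joints"].round(2),"F",s["ft_force"].round(1),"M",s["wrist_torque"].round(2),"w",round(s["grip_width"],4),"g",round(s["grasp_force"],1))
    return s,R
def wray(s,uv):
    """wrist ray origin,dirs in world"""
    c=r.get_calibration("wrist");K=c["mtx"];H=c["hand_eye"]
    uv=np.atleast_2d(uv).astype(float);q=(uv-K[:2,2])/K[0,0];th=np.linalg.norm(q,axis=1)
    d=np.c_[q*(np.sin(th)/th)[:,None],np.cos(th)]
    R=Ro.from_quat(s["orientation"]).as_matrix()@H[:3,:3];o=s["tcp_pos"]+Ro.from_quat(s["orientation"]).as_matrix()@H[:3,3]
    return o,d@R.T
def wproj(s,X):
    c=r.get_calibration("wrist");K=c["mtx"];H=c["hand_eye"]
    T=np.eye(4);T[:3,:3]=Ro.from_quat(s["orientation"]).as_matrix();T[:3,3]=s["tcp_pos"]
    X=np.atleast_2d(X);p=(np.linalg.inv(T@H)@np.c_[X,np.ones(len(X))].T).T[:,:3]
    rr=np.linalg.norm(p[:,:2],axis=1);th=np.arctan2(rr,p[:,2]);return K[:2,2]+K[0,0]*p[:,:2]*(th/rr)[:,None]
def onplane(s,uv,ax,val):
    o,d=wray(s,uv);k=(val-o[ax])/d[:,ax];return o+d*k[:,None]
E
python3 - <<'E'
from h import *
import glob
R=tool(0)
for a in(-.78,.78): print(a,tool(0,a,'y')[:,2])
cmd([.4,.5,.36],tool(.6))
cmd([.6,.25,.29],tool(0,-.78,'y')); cmd([.6,.25,.29],tool(0,.78,'y'))
E
```

```text
-0.78 [ 0.         -0.70327942 -0.71091354]
0.78 [ 0.          0.70327942 -0.71091354]
[-15.4   -0.3  -12.99] [-0.002  0.     0.539]
[-44.03 -14.62  -5.96] [ 0.441 -0.691  1.079]
[-44.03 -14.62  -5.96] [-0.445  0.693  1.077]
```

Request:
send_rows:
  targets: [0, -15.4, -0.3, -13, 0, 0, 0.54, 0, -15.4, -0.3, -13, 0, 0, 0.54, 0, -15.4, -0.3, -13, 0, 0, 0.54, 0, -15.4, -0.3, -13, 0, 0, 0.54, 0, -44, -14.6, -6, 0.44, -0.69, 1.08, 0, -44, -14.6, -6, 0.44, -0.69, 1.08, 0, -44, -14.6, -6, 0.44, -0.69, 1.08, 0, -44, -14.6, -6, 0.44, -0.69, 1.08, 0, -44, -14.6, -6, 0.44, -0.69, 1.08, 0, -44, -14.6, -6, 0.44, -0.69, 1.08, 0, -44, -14.6, -6, 0.44, -0.69, 1.08, 0, -44, -14.6, -6, 0.44, -0.69, 1.08, 0, -44, -14.6, -6, 0.44, -0.69, 1.08, 0, -44, -14.6, -6, 0.44, -0.69, 1.08, 0, -44, -14.6, -6, 0.44, -0.69, 1.08, 0, -44, -14.6, -6, 0.44, -0.69, 1.08, 0, -44, -14.6, -6, 0.44, -0.69, 1.08]

```text
t: 1.8
tcp_pos: [0.5998, 0.2516, 0.2923]
orientation: [0.655, 0.654, -0.266, 0.268]
ft_force: [-0.1, -0.0, -0.6]
grip_width: 0.0855
grasp_force: 0.0
```

```bash
python3 - <<'E'
from h import *
s,R=st()
im,d=r.read_camera("wrist");cv2.imwrite("pics/w1.png",im);np.save("pics/w1.npy",d);np.savez("pics/w1s.npz",**s)
E
```

```text
t 1.8 tcp [0.5998 0.2516 0.2923] ypsi 0.0 z [ 0.002 -0.7   -0.714] j [ 0.61  0.6   1.28 -0.62  1.74  0.66] F [-0.1 -0.  -0.6] M [ 0.29 -0.01  0.05] w 0.0855 g 0.0
```

View pics/w1.png

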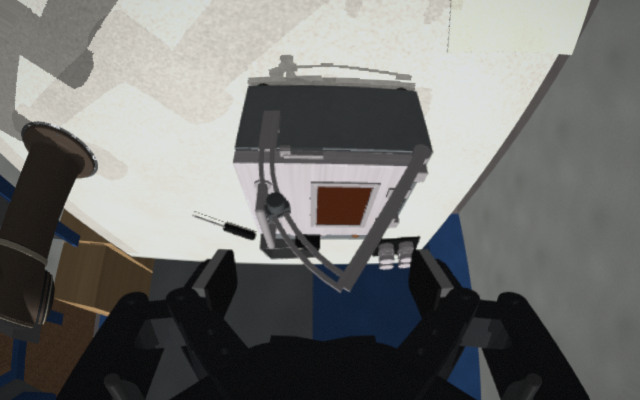

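The box appears upside down at columns 232–432, rows 80–290. The index with its screw is at about (277,205), and the quadrant foot is at (422,152). I'll rotate and enlarge this view.

```bash
python3 - <<'E'
import cv2
a=cv2.imread("pics/w1.png")[75:300,225:440];cv2.imwrite("pics/w1c.png",cv2.resize(a,None,fx=2.6,fy=2.6,interpolation=cv2.INTER_CUBIC))
E
```

```text
(no output)
```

View pics/w1c.png

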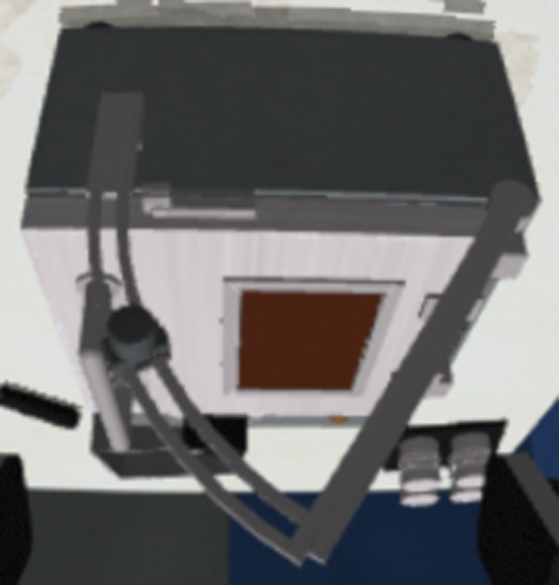

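The crop shows the chamber's left face with corners at (62,30), (495,42), (27,190) and (535,200). The quadrant's hinge foot is at about (512,193), the index screw at (132,325), and the handle bar runs from (93,350) to (120,445). I'll now fit everything together.

```bash
python3 - <<'E'
from h import *
s=dict(np.load("pics/w1s.npz"))
W=lambda a:np.array(a)/2.6+[225,75]
Pw=np.array([[-120,170,0],[120,170,0],[-120,170,120],[120,170,120]])/1e3
uw=W([[62,30],[495,42],[27,190],[535,200]])
P=np.array([[120,-50,102],[120,-170,102],[-120,-170,102],[-120,-50,102],[-35,-110,103]])/1e3
uv=np.array([[505,95],[718,97],[727,515],[505,515],[615,360]])/6+[270,130]
f=lambda b:np.r_[(wproj(s,box2w(b,Pw))-uw).ravel(),(proj("top",box2w(b,P))-uv).ravel()]
o=least_squares(f,[.6,-.05,0],loss='soft_l1');b=o.x;print(b.round(4),np.round(f(b),1));np.save("box.npy",b)
C=lambda X:((wproj(s,X)-[225,75])*2.6)[0].round()
T=lambda X:((proj("top",X)-[270,130])*6)[0].round()
S=lambda X:((proj("scene",X)-[230,180])*5)[0].round()
for hx in(.12,.11,.1):
    print(hx,"handle near/far",C(box2w(b,[hx-.19,.12,.178])),C(box2w(b,[hx-.19,0,.178])),"top",T(box2w(b,[hx-.19,.12,.178])),T(box2w(b,[hx-.19,0,.178])),"hinge",C(box2w(b,[hx,.181,.13])),"arc top",C(box2w(b,[hx-.178*np.cos(1.118),.181,.29])))
    for a in(.35,.4,.45,.5,.55):
        X=box2w(b,[hx-.178*np.cos(a),.195,.13+.178*np.sin(a)]);print(a,C(X),T(X),S(X))
d=np.load("pics/w1.npy");c=r.get_calibration("wrist")
print("depth pts")
for n,uvp in dict(screw=(132,325),foot=(512,190),hnear=(93,360),hfar=(117,435),lid=(180,320),side=(300,120),ptip=(150,203)).items():
    q=W(uvp);z=d[int(round(q[1])),int(round(q[0]))]
    o_,dd=wray(s,q);k=c["hand_eye"][:3,2];fw=Ro.from_quat(s["orientation"]).as_matrix()@k
    X=o_+dd[0]*z/(dd[0]@fw);print(n,z.round(3),(X-[b[0],b[1],0]).round(4))
E
```

```text
[ 0.6108 -0.054  -0.0343] [ 0.2 -3.5 -0.7 -2.9 -0.5  0.5  1.7  1.   0.1 -0.3  0.4 -0.4  0.6  0.3
  0.6  0.1  0.4  0.5]
0.12 handle near/far [134. 356.] [154. 444.] top [190. 391.] [421. 392.] hinge [551. 206.] arc top [422. 568.]
0.35 [173. 300.] [ 44. 342.] [565. 209.]
0.4 [181. 319.] [ 43. 332.] [560. 200.]
0.45 [190. 339.] [ 41. 321.] [555. 192.]
0.5 [200. 358.] [ 40. 309.] [550. 183.]
0.55 [212. 378.] [ 39. 296.] [543. 176.]
0.11 handle near/far [113. 355.] [137. 443.] top [189. 410.] [421. 411.] hinge [531. 205.] arc top [394. 569.]
0.35 [147. 299.] [ 44. 360.] [578. 202.]
0.4 [154. 319.] [ 42. 350.] [574. 193.]
0.45 [163. 338.] [ 41. 339.] [569. 185.]
0.5 [173. 358.] [ 40. 328.] [563. 176.]
0.55 [184. 377.] [ 38. 315.] [557. 169.]
0.1 handle near/far [ 92. 355.] [121. 443.] top [189. 429.] [421. 430.] hinge [511. 204.] arc top [366. 570.]
0.35 [120. 299.] [ 43. 379.] [592. 195.]
0.4 [127. 318.] [ 42. 369.] [588. 186.]
0.45 [136. 338.] [ 40. 358.] [583. 177.]
0.5 [145. 357.] [ 39. 347.] [577. 169.]
0.55 [157. 377.] [ 38. 335.] [571. 162.]
depth pts
screw 0.286 [-0.0538  0.2054  0.2066]
foot 0.346 [0.1062 0.1822 0.1259]
hnear 0.366 [-0.084   0.1277  0.1829]
hfar 0.45 [-0.0875  0.0315  0.1836]
lid 0.423 [-0.0486  0.0862  0.1392]
side 0.379 [0.0127 0.1715 0.0766]
ptip 0.344 [-0.0547  0.1798  0.1328]
```

The fit is good with the hinge axis at box x ≈ 0.10: box at (0.611, -0.054), yaw -0.034, index ≈ 0.44 rad. Next I'll hover over the timer.

```bash
python3 - <<'E'
from h import *
b=np.load("box.npy");t=box2w(b,[-.035,-.11,0])[0];print(t)
cmd([.56,.1,.42],tool(.6,-.2,'y'))
cmd([t[0],t[1],.22],tool(1.37))
E
```

```text
[ 0.57202154 -0.1627021   0.        ]
[-19.78  -3.95   1.46] [-0.283  0.559 -0.538]
[-24.53  -2.81  34.14] [-0.527  0.65  -1.297]
```

Request:
send_rows:
  targets: [0.4, -19.8, -4, 1.5, -0.28, 0.56, -0.54, 0.4, -19.8, -4, 1.5, -0.28, 0.56, -0.54, 0.4, -19.8, -4, 1.5, -0.28, 0.56, -0.54, 0.4, -19.8, -4, 1.5, -0.28, 0.56, -0.54, 0.4, -19.8, -4, 1.5, -0.28, 0.56, -0.54, 0.4, -24.5, -2.8, 34.1, -0.53, 0.65, -1.3, 0.4, -24.5, -2.8, 34.1, -0.53, 0.65, -1.3, 0.4, -24.5, -2.8, 34.1, -0.53, 0.65, -1.3, 0.4, -24.5, -2.8, 34.1, -0.53, 0.65, -1.3, 0.4, -24.5, -2.8, 34.1, -0.53, 0.65, -1.3, 0.4, -24.5, -2.8, 34.1, -0.53, 0.65, -1.3, 0.4, -24.5, -2.8, 34.1, -0.53, 0.65, -1.3, 0.4, -24.5, -2.8, 34.1, -0.53, 0.65, -1.3, 0.4, -24.5, -2.8, 34.1, -0.53, 0.65, -1.3, 0.4, -24.5, -2.8, 34.1, -0.53, 0.65, -1.3, 0.4, -24.5, -2.8, 34.1, -0.53, 0.65, -1.3, 0.4, -24.5, -2.8, 34.1, -0.53, 0.65, -1.3]

```text
t: 3.55
tcp_pos: [0.5729, -0.1616, 0.2214]
orientation: [0.098, 0.995, -0.0, 0.001]
ft_force: [-0.5, -0.3, -0.0]
grip_width: 0.0512
grasp_force: 0.0
```

```bash
python3 - <<'E'
from h import *
s,R=st()
im,d=r.read_camera("wrist");cv2.imwrite("pics/w2.png",im);np.save("pics/w2.npy",d);np.savez("pics/w2s.npz",**s)
b=np.load("box.npy");X=box2w(b,[[-.035,-.11,.143],[-.035,-.11,.103],[-.06,-.11,.143]]);p=wproj(s,X);print(p)
u,v=p[0].astype(int);v0=max(0,v-90);u0=u-120;print(u0,v0)
cv2.imwrite("pics/w2c.png",cv2.resize(im[v0:v0+180,u0:u0+240],None,fx=3.3,fy=3.3,interpolation=cv2.INTER_CUBIC))
E
```

```text
t 3.55 tcp [ 0.5729 -0.1616  0.2214] ypsi 1.375 z [ 0.002 -0.    -1.   ] j [-0.35  0.26  1.72  0.    1.16 -1.72] F [-0.5 -0.3 -0. ] M [-0.01  0.   -0.03] w 0.0512 g 0.0
[[321.74959307 205.05506781]
 [321.80946094 190.67758823]
 [316.23463845 172.98600131]]
201 115
```

View pics/w2c.png

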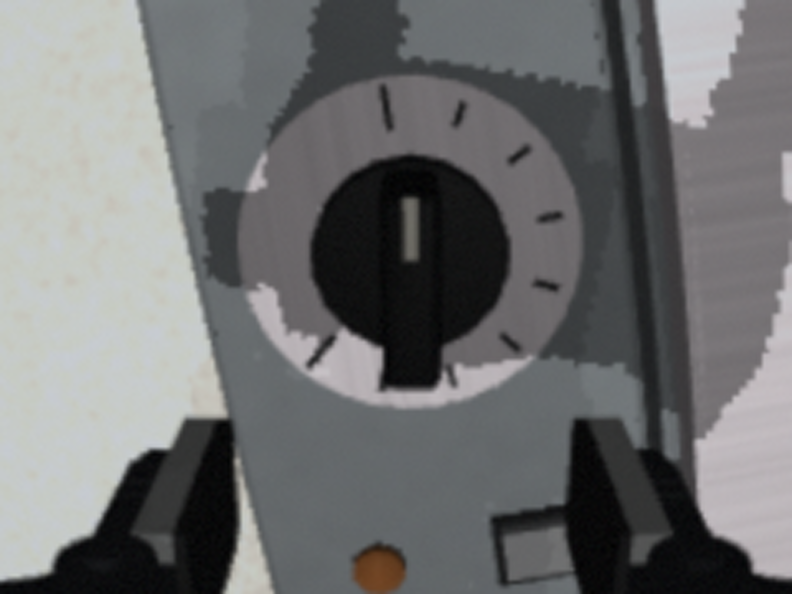

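The key bar is aligned with the tool x axis: it spans rows 188–385 at column 411, with the dial centre at (411,242). The key is therefore at 0.16 rad, about 2 mm off the tool axis in +y and 2.5 mm in +x. I'll descend and grip.

Request:
send_rows:
  targets: [0.4, 0.25, 0.2, 5, 0, 0, 0, 0.4, 0.25, 0.2, 8, 0, 0, 0, 0.4, 0.25, 0.2, 10, 0, 0, 0, 0.4, 0.25, 0.2, 10.5, 0, 0, 0, 0.4, 0.25, 0.2, 10.5, 0, 0, 0, 1, 0.25, 0.2, 10.5, 0, 0, 0, 1, 0.25, 0.2, 10.5, 0, 0, 0, 1, 0.25, 0.2, 10.5, 0, 0, 0, 1, 0.25, 0.2, 10.5, 0, 0, 0, 1, 0.25, 0.2, 10.5, 0, 0, 0, 1, 0.25, 0.2, 10.5, 0, 0, 0, 1, 0.25, 0.2, 10.5, 0, 0, 0, 1, 0.25, 0.2, 10.5, 0, 0, 0]

```text
t: 4.9
tcp_pos: [0.5716, -0.1595, 0.1168]
orientation: [0.099, 0.995, 0.001, 0.002]
ft_force: [0.9, 5.3, 6.3]
grip_width: 0.0129
grasp_force: 60.8
```

```bash
python3 - <<'E'
from h import *
st()
E
```

```text
t 4.9 tcp [ 0.5716 -0.1595  0.1168] ypsi 1.372 z [ 0.003  0.001 -1.   ] j [-0.35  0.38  1.8   0.    0.97 -1.72] F [0.9 5.3 6.3] M [ 0.77 -0.07  0.05] w 0.0129 g 60.8
```

Gripped. Now I'll wind the first part, 2.6 rad clockwise.

Request:
send_rows:
  targets: [1, 0, 0.1, -0.1, 0, 0, 0.13, 1, 0, 0.1, -0.1, 0, 0, 0.26, 1, 0, 0.1, -0.1, 0, 0, 0.39, 1, 0, 0.1, -0.1, 0, 0, 0.52, 1, 0, 0.1, -0.1, 0, 0, 0.65, 1, 0, 0.1, -0.1, 0, 0, 0.78, 1, 0, 0.1, -0.1, 0, 0, 0.91, 1, 0, 0.1, -0.1, 0, 0, 1.04, 1, 0, 0.1, -0.1, 0, 0, 1.17, 1, 0, 0.1, -0.1, 0, 0, 1.3, 1, 0, 0.1, -0.1, 0, 0, 1.43, 1, 0, 0.1, -0.1, 0, 0, 1.56, 1, 0, 0.1, -0.1, 0, 0, 1.69, 1, 0, 0.1, -0.1, 0, 0, 1.82, 1, 0, 0.1, -0.1, 0, 0, 1.95, 1, 0, 0.1, -0.1, 0, 0, 2.08, 1, 0, 0.1, -0.1, 0, 0, 2.21, 1, 0, 0.1, -0.1, 0, 0, 2.34, 1, 0, 0.1, -0.1, 0, 0, 2.47, 1, 0, 0.1, -0.1, 0, 0, 2.6]

```text
t: 6.9
tcp_pos: [0.571, -0.1593, 0.1169]
orientation: [0.986, 0.169, 0.001, 0.0]
ft_force: [1.8, 3.2, 1.9]
grip_width: 0.0129
grasp_force: 60.3
```

```bash
python3 - <<'E'
from h import *
st()
E
```

```text
t 6.9 tcp [ 0.571  -0.1593  0.1169] ypsi -1.232 z [ 0.002  0.    -1.   ] j [-0.35  0.38  1.8   0.    0.97  0.89] F [1.8 3.2 1.9] M [ 0.42 -0.04  0.19] w 0.0129 g 60.3
```

Request:
send_rows:
  targets: [1, 0, 0, 0, 0, 0, 0.12, 1, 0, 0, 0, 0, 0, 0.24, 1, 0, 0, 0, 0, 0, 0.36, 1, 0, 0, 0, 0, 0, 0.48, 1, 0, 0, 0, 0, 0, 0.6, 1, 0, 0, 0, 0, 0, 0.72, 1, 0, 0, 0, 0, 0, 0.84, 1, 0, 0, 0, 0, 0, 0.96, 1, 0, 0, 0, 0, 0, 1.06, 1, 0, 0, 0, 0, 0, 1.12, 1, 0, 0, 0, 0, 0, 1.16, 1, 0, 0, 0, 0, 0, 1.16]

```text
t: 8.1
tcp_pos: [0.5712, -0.159, 0.1169]
orientation: [0.918, -0.397, 0.001, -0.001]
ft_force: [0.6, 2.6, 4.6]
grip_width: 0.013
grasp_force: 60.3
```

```bash
python3 - <<'E'
from h import *
st()
E
```

```text
t 8.1 tcp [ 0.5712 -0.159   0.1169] ypsi -2.388 z [ 0.002  0.001 -1.   ] j [-0.35  0.38  1.8   0.    0.97  2.04] F [0.6 2.6 4.6] M [ 0.72 -0.12 -0.04] w 0.013 g 60.3
```

Request:
send_rows:
  targets: [1, 0, 0, 0, 0, 0, 0.03, 1, 0, 0, 0, 0, 0, 0.06, 1, 0, 0, 0, 0, 0, 0.06]

```text
t: 8.4
tcp_pos: [0.5712, -0.159, 0.1169]
orientation: [0.906, -0.424, 0.001, -0.001]
ft_force: [1.4, 3.7, 5.4]
grip_width: 0.0131
grasp_force: 60.6
```

```bash
python3 - <<'E'
from h import *
st()
E
```

```text
t 8.4 tcp [ 0.5712 -0.159   0.1169] ypsi -2.447 z [ 0.002  0.001 -1.   ] j [-0.35  0.38  1.8   0.    0.97  2.1 ] F [1.4 3.7 5.4] M [ 0.82 -0.21 -0.03] w 0.0131 g 60.6
```

Request:
send_rows:
  targets: [1, 0, 0, 0, 0, 0, 0.03, 1, 0, 0, 0, 0, 0, 0.06]

```text
t: 8.6
tcp_pos: [0.5711, -0.1591, 0.1168]
orientation: [0.893, -0.45, 0.001, -0.001]
ft_force: [0.7, 4.5, 5.0]
grip_width: 0.0131
grasp_force: 62.6
```

```bash
python3 - <<'E'
from h import *
st()
E
```

```text
t 8.6 tcp [ 0.5711 -0.1591  0.1168] ypsi -2.505 z [ 0.002  0.    -1.   ] j [-0.35  0.38  1.8   0.    0.97  2.16] F [0.7 4.5 5. ] M [ 0.88 -0.25  0.84] w 0.0131 g 62.6
```

Request:
send_rows:
  targets: [1, 0, 0, 0, 0, 0, 0.03, 1, 0, 0, 0, 0, 0, 0.06]

```text
t: 8.8
tcp_pos: [0.5711, -0.1591, 0.1169]
orientation: [0.88, -0.475, 0.001, -0.0]
ft_force: [2.1, 6.3, 5.8]
grip_width: 0.0133
grasp_force: 76.1
```

```bash
python3 - <<'E'
from h import *
st()
E
```

```text
t 8.8 tcp [ 0.5711 -0.1591  0.1169] ypsi -2.561 z [ 0.002 -0.001 -1.   ] j [-0.35  0.38  1.8  -0.    0.97  2.22] F [2.1 6.3 5.8] M [ 0.92 -0.23  1.67] w 0.0133 g 76.1
```

The torque rose from 0.19 to 1.67 N·m, so the key is against its stop. I'll release it, rise and check.

Request:
send_rows:
  targets: [0.4, 0, 0, 0, 0, 0, 0, 0.4, 0, 0, 0, 0, 0, 0, 0.4, 0, 0, 0, 0, 0, 0, 0.4, 0, 0, 0, 0, 0, 0, 0.4, 0, 0, 0, 0, 0, 0, 0.4, 0, 0, -4, 0, 0, 0, 0.4, 0, 0, -8, 0, 0, 0, 0.4, 0, 0, -11, 0, 0, 0, 0.4, 0, 0, -11, 0, 0, 0]

```text
t: 9.7
tcp_pos: [0.5737, -0.1609, 0.2318]
orientation: [0.878, -0.478, 0.005, -0.001]
ft_force: [0.3, -0.1, 0.9]
grip_width: 0.0512
grasp_force: 0.0
```

```bash
python3 - <<'E'
from h import *
s,R=st()
im,d=r.read_camera("wrist");cv2.imwrite("pics/w3.png",im);np.savez("pics/w3s.npz",**s)
cv2.imwrite("pics/w3c.png",cv2.resize(im[100:290,200:440],None,fx=3,fy=3,interpolation=cv2.INTER_CUBIC))
b=np.load("box.npy");c=np.array([.5705,-.1596])
for f in(3.8,4.0):
    a=b[2]-f;e=np.array([np.cos(a),np.sin(a)])
    print(f,((wproj(s,[np.r_[c-k*e,.143] for k in(.024,-.024)])-[200,100])*3).round())
E
```

```text
t 9.7 tcp [ 0.5737 -0.1609  0.2318] ypsi -2.567 z [ 0.01  -0.004 -1.   ] j [-0.35  0.25  1.71  0.    1.17  2.22] F [ 0.3 -0.1  0.9] M [-0.06 -0.    0.  ] w 0.0512 g 0.0
3.8 [[348. 239.]
 [402. 404.]]
4.0 [[367. 235.]
 [385. 407.]]
```

View pics/w3c.png

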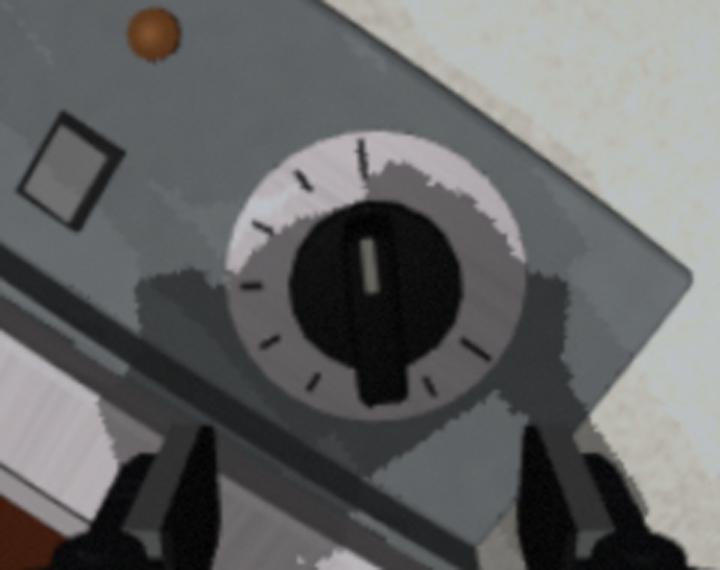

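The white line runs from (366,238) to (373,293), and the bar's far end is at (385,400). That matches the prediction for 4.0 rad, pointing at the last tick. Now to the handle.

```bash
python3 - <<'E'
from h import *
b=np.load("box.npy");h=box2w(b,[-.09,.08,.178])[0];print(h)
cmd([h[0],h[1],.265],tool(b[2]))
E
```

```text
[0.52357865 0.02907456 0.178     ]
[-18.51  -6.23  -3.68] [ 0.004 -0.006 -2.533]
```

Request:
send_rows:
  targets: [0, 0, 0, -5, 0, 0, -0.15, 0, -4, -1, -5, 0, 0, -0.3, 0, -8, -2, -4, 0, 0, -0.45, 0, -12, -4, -3.7, 0, 0, -0.6, 0, -18.5, -6.2, -3.7, 0, -0.01, -0.75, 0, -18.5, -6.2, -3.7, 0, -0.01, -0.9, 0, -18.5, -6.2, -3.7, 0, -0.01, -1.05, 0, -18.5, -6.2, -3.7, 0, -0.01, -1.2, 0, -18.5, -6.2, -3.7, 0, -0.01, -1.35, 0, -18.5, -6.2, -3.7, 0, -0.01, -1.5, 0, -18.5, -6.2, -3.7, 0, -0.01, -1.65, 0, -18.5, -6.2, -3.7, 0, -0.01, -1.8, 0, -18.5, -6.2, -3.7, 0, -0.01, -1.95, 0, -18.5, -6.2, -3.7, 0, -0.01, -2.1, 0, -18.5, -6.2, -3.7, 0, -0.01, -2.25, 0, -18.5, -6.2, -3.7, 0, -0.01, -2.4, 0, -18.5, -6.2, -3.7, 0, -0.01, -2.53, 0, -18.5, -6.2, -3.7, 0, -0.01, -2.53, 0, -18.5, -6.2, -3.7, 0, -0.01, -2.53, 0, -18.5, -6.2, -3.7, 0, -0.01, -2.53]

```text
t: 11.75
tcp_pos: [0.5212, 0.0295, 0.262]
orientation: [0.721, 0.693, -0.004, -0.003]
ft_force: [0.0, 0.6, 0.7]
grip_width: 0.0853
grasp_force: 0.0
```

```bash
cat >> h.py <<'E'
def cloud(s,d):
    vv,uu=np.nonzero(d>0.05);o,dd=wray(s,np.c_[uu,vv]);H=r.get_calibration("wrist")["hand_eye"]
    fw=Ro.from_quat(s["orientation"]).as_matrix()@H[:3,2]
    return o+dd*(d[vv,uu]/(dd@fw))[:,None],np.c_[uu,vv]
E
python3 - <<'E'
from h import *
s,R=st()
im,d=r.read_camera("wrist");cv2.imwrite("pics/w4.png",im);np.save("pics/w4.npy",d);np.savez("pics/w4s.npz",**s)
b=np.load("box.npy");X,uv=cloud(s,d)
Q=(X-[b[0],b[1],0])@Ro.from_euler('z',b[2]).as_matrix()
m=(Q[:,2]>.172)&(Q[:,2]<.195)&(abs(Q[:,0]+.09)<.04)&(Q[:,1]>0)&(Q[:,1]<.125)
q=Q[m];print(m.sum(),q.mean(0),q.min(0),q.max(0))
for y in np.arange(0,.125,.02):
    k=abs(q[:,1]-y)<.01
    if k.any():print(round(y,2),q[k][:,0].min().round(4),q[k][:,0].max().round(4),np.median(q[k],0).round(4),uv[m][k].min(0),uv[m][k].max(0))
lid=(abs(Q[:,0])<.02)&(abs(Q[:,1]-.06)<.05)
print("lid z",np.median(Q[lid][:,2]))
E
```

```text
t 11.75 tcp [0.5212 0.0295 0.262 ] ypsi -0.039 z [-0.009 -0.002 -1.   ] j [-0.03  0.09  1.84 -0.    1.23  0.01] F [0.  0.6 0.7] M [ 0.01 -0.04  0.01] w 0.0853 g 0.0
2258 [-0.09067365  0.06871478  0.18265187] [-9.68987034e-02  4.08827784e-05  1.76241320e-01] [-0.08457242  0.12499942  0.18636294]
0.0 -0.0961 -0.0858 [-0.0909  0.0052  0.183 ] [319 283] [331 294]
0.02 -0.0969 -0.085 [-0.0909  0.0203  0.1828] [318 262] [332 284]
0.04 -0.0967 -0.0852 [-0.0909  0.04    0.183 ] [318 241] [332 264]
0.06 -0.0965 -0.0846 [-0.0909  0.0603  0.183 ] [318 216] [333 242]
0.08 -0.0963 -0.0846 [-0.0908  0.0803  0.183 ] [318 192] [333 218]
0.1 -0.0961 -0.0847 [-0.0904  0.1001  0.1829] [318 166] [333 193]
0.12 -0.0967 -0.0848 [-0.0908  0.1178  0.1829] [317 146] [333 166]
lid z 0.14178698513054655
```

Depth puts the bar at box x = -0.0908 with its top at z = 0.183 and 12 mm wide, which agrees with the given sizes. I'll get the descent numbers and refine the index from the depth taken earlier.

```bash
python3 - <<'E'
from h import *
b=np.load("box.npy");h=box2w(b,[-.0908,.08,.178])[0];print(h)
cmd([h[0],h[1],.158],tool(b[2]))
for n in("w1","w4"):
    s=dict(np.load(f"pics/{n}s.npz"));d=np.load(f"pics/{n}.npy")
    X,uv=cloud(s,d);Q=(X-[b[0],b[1],0])@Ro.from_euler('z',b[2]).as_matrix()
    k=abs(Q[:,1]-.06)<.05;k&=(abs(Q[:,2]-.183)<.006)&(abs(Q[:,0]+.09)<.02);print(n,"handle",np.median(Q[k],0) if k.any() else 0)
    rel=Q-[.0992,0,.13];rad=np.hypot(rel[:,0],rel[:,2]);ang=np.arctan2(rel[:,2],-rel[:,0])
    m=(Q[:,1]>.165)&(Q[:,1]<.22)&(rad>.15)&(rad<.2)&(ang>-.05)&(ang<1.2)
    for lo in np.arange(.165,.22,.004):
        k=m&(Q[:,1]>=lo)&(Q[:,1]<lo+.004)&(ang>.3)&(ang<.6)
        if k.sum()>3:print(round(lo,3),k.sum(),"ang",ang[k].min().round(3),np.median(ang[k]).round(3),ang[k].max().round(3),"rad",rad[k].min().round(4),np.median(rad[k]).round(4),rad[k].max().round(4))
E
```

```text
[0.52277912 0.02910203 0.178     ]
[-0.02  0.24 10.42] [-0.009  0.002 -0.004]
w1 handle [-0.08821105  0.06733968  0.18316201]
0.177 12 ang 0.454 0.483 0.487 rad 0.165 0.1778 0.189
0.181 54 ang 0.313 0.487 0.599 rad 0.1662 0.1777 0.1902
0.185 324 ang 0.301 0.51 0.599 rad 0.1667 0.1819 0.1905
0.189 111 ang 0.414 0.465 0.493 rad 0.1651 0.1838 0.1903
0.193 31 ang 0.444 0.489 0.5 rad 0.1722 0.1796 0.1871
0.197 41 ang 0.448 0.488 0.5 rad 0.1718 0.1813 0.187
0.201 144 ang 0.397 0.461 0.495 rad 0.1692 0.178 0.1868
0.205 119 ang 0.403 0.447 0.491 rad 0.1706 0.1791 0.1863
w4 handle [-0.09082505  0.06588533  0.18294909]
0.173 84 ang 0.418 0.453 0.485 rad 0.1671 0.1799 0.1902
0.177 272 ang 0.41 0.479 0.492 rad 0.1668 0.1825 0.1914
0.181 475 ang 0.3 0.505 0.6 rad 0.167 0.1865 0.1912
0.185 181 ang 0.307 0.477 0.595 rad 0.1749 0.1877 0.1911
0.189 166 ang 0.417 0.479 0.498 rad 0.1705 0.1823 0.1902
0.193 178 ang 0.418 0.482 0.5 rad 0.172 0.1836 0.1875
0.197 173 ang 0.417 0.48 0.5 rad 0.17 0.1835 0.1879
0.201 127 ang 0.425 0.483 0.499 rad 0.1705 0.1833 0.1877
```

Request:
send_rows:
  targets: [0, 0, 0.2, 4, 0, 0, 0, 0, 0, 0.2, 8, 0, 0, 0, 0, 0, 0.2, 10, 0, 0, 0, 0, 0, 0.2, 10.4, 0, 0, 0, 0, 0, 0.2, 10.4, 0, 0, 0, 1, 0, 0.2, 10.4, 0, 0, 0, 1, 0, 0.2, 10.4, 0, 0, 0, 1, 0, 0.2, 10.4, 0, 0, 0, 1, 0, 0.2, 10.4, 0, 0, 0, 1, 0, 0.2, 10.4, 0, 0, 0, 1, 0, 0.2, 10.4, 0, 0, 0, 1, 0, 0.2, 10.4, 0, 0, 0, 1, 0, 0.2, 10.4, 0, 0, 0, 1, 0, 0.2, 10.4, 0, 0, 0, 1, 0, 0.2, 10.4, 0, 0, 0]

```text
t: 13.3
tcp_pos: [0.5223, 0.0294, 0.1591]
orientation: [0.72, 0.694, -0.004, -0.003]
ft_force: [-3.2, 0.4, 7.0]
grip_width: 0.0098
grasp_force: 58.7
```

```bash
python3 - <<'E'
from h import *
s,R=st()
# arc rows: rotate tool frame about hinge axis
b=np.load("box.npy");ax=box2w(b,[0,1,0])[0]-[b[0],b[1],0]
hd=box2w(b,[-.0908+.19,.08,.13])[0]
p0=s["tcp_pos"];g0=p0+.019*R[:,2];print("bar est vs expected",p0-.019*R[:,2])
for a in np.arange(.03,.46,.03):
    Rt=Ro.from_rotvec(ax*a).as_matrix()
    p=hd+Rt@(p0-hd);Rn=Rt@R
    print(round(a,2),np.round(100*R.T@(p-p0),2),Ro.from_matrix(R.T@Rn).as_rotvec().round(3))
E
```

```text
t 13.3 tcp [0.5223 0.0294 0.1591] ypsi -0.037 z [-0.009 -0.002 -1.   ] j [-0.03  0.2   1.93 -0.    1.02  0.01] F [-3.2  0.4  7. ] M [0.   0.59 0.01] w 0.0098 g 58.7
bar est vs expected [0.52251852 0.02939466 0.17807819]
0.03 [-0.    0.09 -0.57] [ 0.03 -0.   -0.  ]
0.06 [-0.    0.2  -1.14] [ 0.06 -0.   -0.  ]
0.09 [-0.    0.32 -1.7 ] [ 0.09 -0.   -0.  ]
0.12 [-0.    0.47 -2.26] [ 0.12 -0.   -0.  ]
0.15 [-0.    0.62 -2.82] [ 0.15 -0.   -0.  ]
0.18 [-0.    0.8  -3.37] [ 0.18 -0.   -0.  ]
0.21 [-0.    0.99 -3.91] [ 0.21  -0.001 -0.   ]
0.24 [-0.01  1.2  -4.45] [ 0.24  -0.001 -0.   ]
0.27 [-0.01  1.42 -4.99] [ 0.27  -0.001 -0.001]
0.3 [-0.01  1.66 -5.51] [ 0.3   -0.001 -0.001]
0.33 [-0.01  1.92 -6.03] [ 0.33  -0.001 -0.001]
0.36 [-0.01  2.19 -6.54] [ 0.36  -0.001 -0.001]
0.39 [-0.01  2.47 -7.04] [ 0.39  -0.001 -0.001]
0.42 [-0.01  2.77 -7.54] [ 0.42  -0.001 -0.001]
0.45 [-0.01  3.09 -8.02] [ 0.45  -0.001 -0.001]
```

Request:
send_rows:
  targets: [1, 0, 0.1, -0.57, 0.03, 0, 0, 1, 0, 0.2, -1.14, 0.06, 0, 0, 1, 0, 0.32, -1.7, 0.09, 0, 0, 1, 0, 0.47, -2.26, 0.12, 0, 0, 1, 0, 0.62, -2.82, 0.15, 0, 0, 1, 0, 0.8, -3.37, 0.18, 0, 0, 1, 0, 0.99, -3.91, 0.21, 0, 0, 1, 0, 1.2, -4.45, 0.24, 0, 0, 1, 0, 1.42, -4.99, 0.27, 0, 0, 1, 0, 1.66, -5.51, 0.3, 0, 0, 1, 0, 1.92, -6.03, 0.33, 0, 0, 1, 0, 2.19, -6.54, 0.36, 0, 0, 1, 0, 2.19, -6.54, 0.36, 0, 0]

```text
t: 14.6
tcp_pos: [0.543, 0.0287, 0.2219]
orientation: [0.708, 0.682, -0.13, -0.134]
ft_force: [-6.1, -0.0, -3.2]
grip_width: 0.0101
grasp_force: 59.0
```

```bash
cat >> h.py <<'E'
def lidang(s,R):
    b=np.load("box.npy");g=s["tcp_pos"]-.019*R[:,2];q=(g-[b[0],b[1],0])@Ro.from_euler('z',b[2]).as_matrix()-[.0992,0,.13]
    print("lid from grip",np.arctan2(q[2],-q[0])-np.arctan2(.048,.19),"r",np.hypot(q[0],q[2]))
E
python3 - <<'E'
from h import *
s,R=st();lidang(s,R)
im,d=r.read_camera("wrist");cv2.imwrite("pics/w5.png",im);np.save("pics/w5.npy",d);np.savez("pics/w5s.npz",**s)
b=np.load("box.npy")
for nm,a in(("ptr",.36),("idx",.45)):
    print(nm,wproj(s,box2w(b,[.0992-.164*np.cos(a),.178,.13+.164*np.sin(a)])))
X,uv=cloud(s,d);Q=(X-[b[0],b[1],0])@Ro.from_euler('z',b[2]).as_matrix();rel=Q-[.0992,0,.13]
rad=np.hypot(rel[:,0],rel[:,2]);ang=np.arctan2(rel[:,2],-rel[:,0])
k=(abs(Q[:,1]-.06)<.04)&(rad>.06)&(rad<.16)&(ang>.2)&(ang<.8)
A=np.c_[rel[k][:,0],np.ones(k.sum())];sol=np.linalg.lstsq(A,rel[k][:,2],rcond=None)[0];print("lid slope",-np.arctan(sol[0]),sol[1])
m=(Q[:,1]>.162)&(Q[:,1]<.215)&(rad<.2)&(rad>.1)
for lo in np.arange(.162,.215,.004):
    k=m&(Q[:,1]>=lo)&(Q[:,1]<lo+.004)
    if k.sum()>3:print(round(lo,3),k.sum(),np.percentile(ang[k],[2,50,98]).round(3),np.percentile(rad[k],[2,50,98]).round(4))
E
```

```text
t 14.6 tcp [0.543  0.0287 0.2219] ypsi -0.038 z [-0.367  0.012 -0.93 ] j [-0.03  0.4   1.57  0.    1.54  0.01] F [-6.1 -0.  -3.2] M [0.03 0.35 0.04] w 0.0101 g 59.0
lid from grip 0.34498647630940726 r 0.19625371893449414
ptr [[373.21379806  62.87023229]]
idx [[378.86892895  58.94005171]]
lid slope 0.32192499601780106 0.01430596097817011
0.162 1467 [-2.353  0.406  0.445] [0.1029 0.1583 0.1981]
0.166 1062 [-2.368  0.405  0.443] [0.103  0.155  0.1973]
0.17 720 [-2.378  0.363  0.377] [0.1167 0.1456 0.1883]
0.174 622 [-2.381  0.368  0.484] [0.1206 0.1708 0.1899]
0.178 5368 [-1.506  0.899  1.045] [0.1095 0.1727 0.1877]
0.182 3535 [-2.265  0.758  1.056] [0.1203 0.1749 0.1879]
0.186 722 [-2.374 -1.372  0.484] [0.129  0.1471 0.1902]
0.19 673 [-2.374 -1.334  0.49 ] [0.1288 0.1462 0.187 ]
0.194 856 [-2.371 -1.131  0.494] [0.1288 0.1593 0.1917]
0.198 976 [-2.359 -1.004  0.494] [0.1288 0.1669 0.1951]
0.202 831 [-2.367 -1.147  0.491] [0.1289 0.1581 0.1957]
0.206 705 [-2.37  -1.291 -0.726] [0.1284 0.1513 0.1954]
0.21 701 [-2.371 -1.286 -0.721] [0.1288 0.1522 0.1968]
0.214 161 [-2.365 -1.229 -0.736] [0.1288 0.1539 0.194 ]
```

```bash
python3 - <<'E'
import cv2
a=cv2.imread("pics/w5.png")[0:130,290:460];cv2.imwrite("pics/w5c.png",cv2.resize(a,None,fx=4.6,fy=4.6,interpolation=cv2.INTER_CUBIC))
E
```

```text
(no output)
```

View pics/w5c.png

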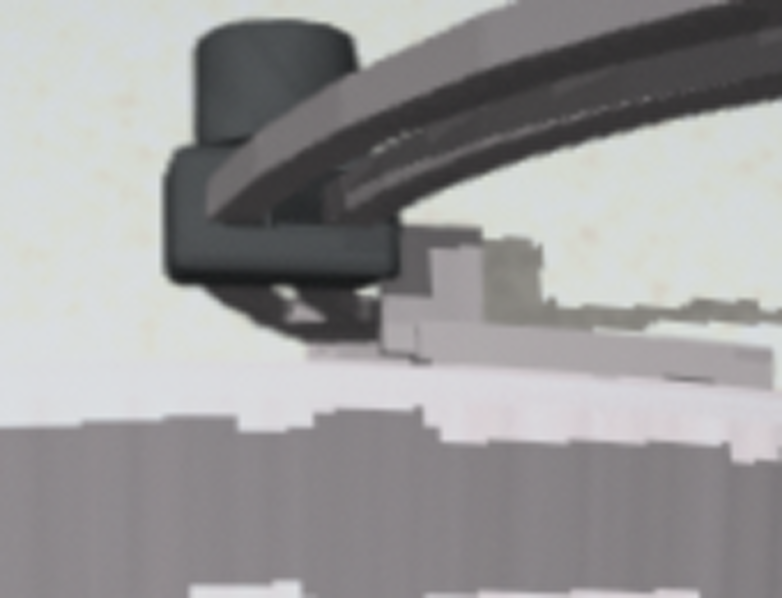

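The pointer is the light blade with its front edge at about (385,295–350), just inboard of the dark index block at (165–398, 145–285). This view only shows height through depth, so I'll measure both faces in the same depth map.

```bash
cat > ang.py <<'E'
from h import *
from scipy.optimize import brentq
def meas(n):
    s=dict(np.load(f"pics/{n}s.npz"));d=np.load(f"pics/{n}.npy");b=np.load("box.npy")
    X,uv=cloud(s,d);Q=(X-[b[0],b[1],0])@Ro.from_euler('z',b[2]).as_matrix();x=.0992-Q[:,0];z=Q[:,2]-.13;y=Q[:,1]
    sol=lambda k,off:np.median([brentq(lambda a:Z*np.cos(a)-X_*np.sin(a)-off,-.3,1.3) for X_,Z in zip(x[k],z[k])]).round(4)
    rad=np.hypot(x,z);a=np.arctan2(z,x)
    out={}
    # lid bare strip, top is 10 mm above axis
    for r0 in(.1,.13,.16,.19):
        k=(y>.135)&(y<.155)&(abs(rad-r0)<.01)&(a>-.1)&(a<.8)
        if k.sum()>5:out[f"lid{r0}"]=(k.sum(),sol(k,.010))
    k=(y>.02)&(y<.12)&(abs(rad-.2)<.006)&(np.hypot(x-0,z)>.195);
    # index block top: between y .176 and .19, upper plane 7 mm above its axis
    for lo,hi in((.168,.176),(.176,.184),(.184,.19)):
        k=(y>lo)&(y<hi)&(rad>.166)&(rad<.188)&(a>.4)&(a<.55)
        if k.sum()>5:out[f"idx{lo}"]=(k.sum(),sol(k,.007),np.percentile(a[k],[5,50,95]).round(3))
    for k_,v in out.items():print(n,k_,v)
    return Q,uv
if __name__=="__main__":
    import sys
    for n in sys.argv[1:]:
        Q,uv=meas(n)
        if n=="w5":
            for nm,(c0,c1,r0,r1) in dict(block=(185,300,235,272),arm=(390,410,300,345),ext=(435,480,250,315),rail=(450,750,335,370)).items():
                k=(uv[:,0]>=290+c0/4.6)&(uv[:,0]<=290+c1/4.6)&(uv[:,1]>=r0/4.6)&(uv[:,1]<=r1/4.6);q=Q[k]
                x=.0992-q[:,0];z=q[:,2]-.13
                print(nm,k.sum(),np.median(q,0).round(4),"X,Z",np.median(x).round(4),np.median(z).round(4),"ang",np.median(np.arctan2(z,x)).round(4),"y",q[:,1].min().round(3),q[:,1].max().round(3),"rad",np.hypot(x,z).min().round(4),np.hypot(x,z).max().round(4), "off@.345",np.median(z*np.cos(.345)-x*np.sin(.345)).round(4))
E
python3 ang.py w4 w5
```

```text
w4 lid0.1 (np.int64(476), np.float64(0.003))
w4 lid0.13 (np.int64(521), np.float64(0.0014))
w4 lid0.16 (np.int64(548), np.float64(-0.0001))
w4 lid0.19 (np.int64(576), np.float64(-0.0002))
w4 idx0.176 (np.int64(432), np.float64(0.4425), array([0.436, 0.482, 0.539]))
w4 idx0.184 (np.int64(121), np.float64(0.4438), array([0.475, 0.482, 0.534]))
w5 lid0.1 (np.int64(1057), np.float64(0.3451))
w5 lid0.13 (np.int64(1268), np.float64(0.3436))
w5 lid0.16 (np.int64(1406), np.float64(0.343))
w5 lid0.19 (np.int64(1460), np.float64(0.3423))
w5 idx0.168 (np.int64(12), np.float64(0.3626), array([0.401, 0.404, 0.407]))
w5 idx0.176 (np.int64(843), np.float64(0.4417), array([0.441, 0.481, 0.534]))
w5 idx0.184 (np.int64(160), np.float64(0.4433), array([0.474, 0.482, 0.541]))
block 200 [-0.0632  0.178   0.2137] X,Z 0.1624 0.0837 ang 0.4779 y 0.177 0.18 rad 0.1767 0.1884 off@.345 0.0242
arm 50 [-0.0525  0.1739  0.1864] X,Z 0.1517 0.0564 ang 0.3559 y 0.171 0.176 rad 0.1606 0.163 off@.345 0.0018
ext 140 [-0.0459  0.1793  0.184 ] X,Z 0.1451 0.054 ang 0.3564 y 0.175 0.183 rad 0.1522 0.1577 off@.345 0.0018
rail 524 [-0.0291  0.1719  0.1792] X,Z 0.1283 0.0492 ang 0.3657 y 0.168 0.197 rad 0.1179 0.1812 off@.345 0.0028
```

The index is at 0.443 rad and the lid at 0.344, from depth and grip alike; the shut lid read 0.000, so the zero is right. I need about 0.1 rad more.

```bash
cat >> h.py <<'E'
def arc(deltas):
    s=r.sense();R=Ro.from_quat(s["orientation"]).as_matrix();b=np.load("box.npy");ax=box2w(b,[0,1,0])[0]-[b[0],b[1],0]
    hd=box2w(b,[.0992,.08,.13])[0];p0=s["tcp_pos"]
    for a in deltas:
        Rt=Ro.from_rotvec(ax*a).as_matrix();print(a,np.round(100*R.T@(hd+Rt@(p0-hd)-p0),2),(R.T@ax*a).round(3))
E
python3 -c "
from h import *
arc([.02,.04,.06,.08,.09,.1])"
```

```text
0.02 [-0.    0.05 -0.38] [ 0.02 -0.   -0.  ]
0.04 [-0.    0.11 -0.76] [ 0.04 -0.   -0.  ]
0.06 [-0.    0.17 -1.15] [ 0.06 -0.   -0.  ]
0.08 [-0.    0.25 -1.52] [ 0.08 -0.   -0.  ]
0.09 [-0.    0.28 -1.71] [ 0.09 -0.   -0.  ]
0.1 [-0.    0.33 -1.9 ] [ 0.1 -0.  -0. ]
```

Request:
send_rows:
  targets: [1, 0, 0.05, -0.38, 0.02, 0, 0, 1, 0, 0.11, -0.76, 0.04, 0, 0, 1, 0, 0.17, -1.15, 0.06, 0, 0, 1, 0, 0.25, -1.52, 0.08, 0, 0, 1, 0, 0.28, -1.71, 0.09, 0, 0, 1, 0, 0.32, -1.86, 0.098, 0, 0, 1, 0, 0.32, -1.86, 0.098, 0, 0, 1, 0, 0.32, -1.86, 0.098, 0, 0, 1, 0, 0.32, -1.86, 0.098, 0, 0]

```text
t: 15.55
tcp_pos: [0.5536, 0.0283, 0.239]
orientation: [0.7, 0.675, -0.162, -0.167]
ft_force: [-6.0, 0.3, -4.5]
grip_width: 0.0097
grasp_force: 59.1
```

```bash
python3 - <<'E'
from h import *
s,R=st();lidang(s,R)
im,d=r.read_camera("wrist");cv2.imwrite("pics/w6.png",im);np.save("pics/w6.npy",d);np.savez("pics/w6s.npz",**s)
E
python3 ang.py w6; python3 -c "
from h import *
arc([.002,.004,.006,.008,.01])"
```

```text
t 15.55 tcp [0.5536 0.0283 0.239 ] ypsi -0.038 z [-0.453  0.015 -0.891] j [-0.03  0.47  1.47  0.    1.68  0.01] F [-6.   0.3 -4.5] M [0.   0.24 0.01] w 0.0097 g 59.1
lid from grip 0.44916499867012405 r 0.19629542572797104
w6 lid0.1 (np.int64(1036), np.float64(0.4489))
w6 lid0.13 (np.int64(1244), np.float64(0.4477))
w6 lid0.16 (np.int64(1397), np.float64(0.447))
w6 lid0.19 (np.int64(1442), np.float64(0.4467))
w6 idx0.168 (np.int64(30), np.float64(0.4626), array([0.496, 0.503, 0.511]))
w6 idx0.176 (np.int64(655), np.float64(0.4411), array([0.428, 0.481, 0.531]))
w6 idx0.184 (np.int64(130), np.float64(0.4425), array([0.476, 0.482, 0.533]))
0.002 [-0.    0.01 -0.04] [ 0.002 -0.    -0.   ]
0.004 [-0.    0.01 -0.08] [ 0.004 -0.    -0.   ]
0.006 [-0.    0.02 -0.11] [ 0.006 -0.    -0.   ]
0.008 [-0.    0.02 -0.15] [ 0.008 -0.    -0.   ]
0.01 [-0.    0.03 -0.19] [ 0.01 -0.   -0.  ]
```

Request:
send_rows:
  targets: [1, 0, -0.01, 0.05, -0.003, 0, 0, 1, 0, -0.02, 0.1, -0.006, 0, 0, 1, 0, -0.02, 0.1, -0.006, 0, 0, 1, 0, -0.02, 0.1, -0.006, 0, 0, 1, 0, -0.02, 0.1, -0.006, 0, 0]

```text
t: 16.1
tcp_pos: [0.553, 0.0283, 0.2381]
orientation: [0.701, 0.675, -0.16, -0.165]
ft_force: [-6.2, 0.7, -4.4]
grip_width: 0.0097
grasp_force: 59.0
```

```bash
python3 - <<'E'
from h import *
s,R=st();lidang(s,R)
im,d=r.read_camera("wrist");cv2.imwrite("pics/w7.png",im);np.save("pics/w7.npy",d);np.savez("pics/w7s.npz",**s)
cv2.imwrite("pics/w7c.png",cv2.resize(im[0:130,290:460],None,fx=4.6,fy=4.6,interpolation=cv2.INTER_CUBIC))
E
python3 ang.py w7
```

```text
t 16.1 tcp [0.553  0.0283 0.2381] ypsi -0.038 z [-0.448  0.015 -0.894] j [-0.03  0.46  1.47  0.    1.67  0.01] F [-6.2  0.7 -4.4] M [-0.03  0.15  0.07] w 0.0097 g 59.0
lid from grip 0.44362130266358657 r 0.19628622008054442
w7 lid0.1 (np.int64(1043), np.float64(0.4431))
w7 lid0.13 (np.int64(1251), np.float64(0.4422))
w7 lid0.16 (np.int64(1403), np.float64(0.4416))
w7 lid0.19 (np.int64(1441), np.float64(0.441))
w7 idx0.168 (np.int64(27), np.float64(0.4582), array([0.489, 0.499, 0.505]))
w7 idx0.176 (np.int64(673), np.float64(0.4413), array([0.425, 0.481, 0.531]))
w7 idx0.184 (np.int64(138), np.float64(0.4429), array([0.474, 0.482, 0.532]))
```

View pics/w7c.png

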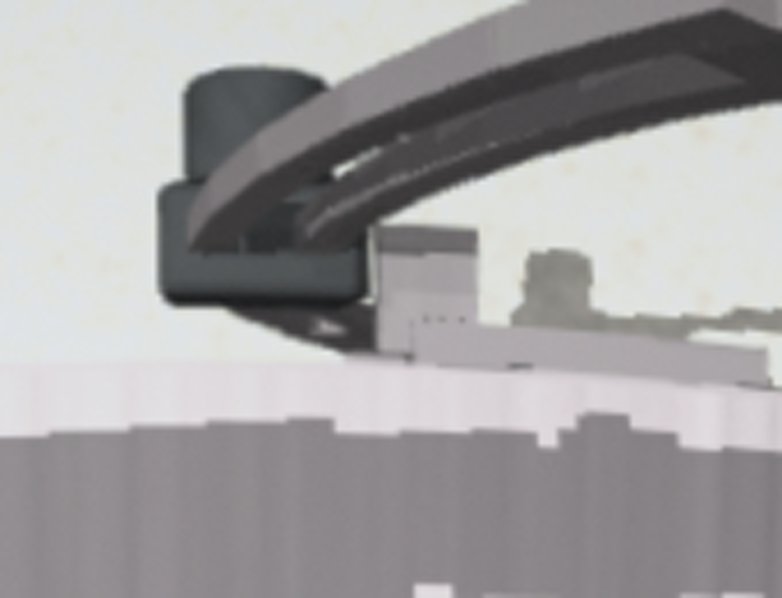

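The pointer's front edge at column 378 now sits right beside the index tip at column 368. The lid reads 0.442 and the index 0.442, so they are level, with the handle firmly held.

```bash
python3 -c "
from bench import r
print(r.close_job())"
```

```text
the job is handed in; nothing more can be done
None
```

I wound the timer key to its stop with the lid shut, then lifted the lid by its handle until the pointer was level with the index (both read about 0.44 rad), and handed the job in at 16 s still holding it there.

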